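Clear the stirrer from the storage jar and put its lid on

ROBOT

A 7-joint arm with a two-finger parallel gripper is mounted at the origin on the work surface. World frame = base frame: x ahead of the robot, y to its left, z up, the work surface at z = 0. Lengths are in m, angles in rad, forces in N, time in s.
With the tool pointing down it reaches from about 0.425 to 0.925 m from the base axis. Payload 6.8 kg.
Tool frame: the origin (TCP) lies at the very end of the fingers, on their centre line; the grasp point (between the pads) lies 19 mm behind it (r.hold_point_z is the distance from the TCP to the grasp point, in m); z points along the fingers, y is the line along which they close (so a half turn about z gives the same grasp; the last joint's range is limited). The gripper opens to 88 mm and grips with 3 to 60 N. Pads are 20 mm wide; open, the fingers measure 115 mm over their backs; the gripper's body (75 mm by 178 mm) begins 61 mm behind the grasp point.
Start: joints at [1.136, 0.477, 0.022, 1.555, -0.011, 1.109, -0.083], TCP at [0.217, -0.639, 0.223] pointing down, gripper open.
Joint ranges: [-2.96, 2.96], [-0.34, 2.1], [-1.41, 1.46], [0.24, 2.44], [-1.37, 4.51], [0.17, 1.92], [-2.96, 2.96]. Speed limits (rad/s): [2.39, 2.39, 3.14, 3.14, 3.14, 3.14, 3.14].

INTERFACE

Orientations are given as a unit quaternion [x, y, z, w].
In Python, from bench import r gives the robot as it stands. The module is installed in compiled form; this text tells all that it offers. Calls block until the motion is done:
- r.reach(position, orientation): joint-space move of the TCP to a pose.
- r.line_to(position, velocity=0.15, frame=None, max_force=None): straight line of the TCP; frame=None keeps the orientation; velocity is the mean speed in m/s. With max_force (N) it stops when the force on the tool has changed by that much, and returns True; else False.
- r.goto_joints(angles): joint-space move.
- r.grip(opening, f_grip=None): finger opening in m; f_grip is the grip in N (None keeps the last); returns when the fingers have stopped.
- r.wait(seconds).
- r.solve_ik(position, orientation): joint angles nearest the present ones, or None.
- r.sense(): the state.
- r.grab_frame(name): name is "side" or "top"; returns a dict with "color" (420x560x3 uint8, red, green, blue), "range_z" (420x560 float32, m along the optical axis (not along the pixel's ray), 0 where there is no reading), "fx", "fy", "cx", "cy" (pixels), "view" (4x4, takes a point from world to camera coordinates). Camera axes: x right, y down, z forward; pixel columns grow to the right and rows downward; lengths in m; the calibration is good to about 2 mm. A picture is of the moment at which its call begins.
A pose or a line that the arm cannot do raises r.Unreachable and nothing moves.
- r.job_done(): hands the job in; it is judged then, once.
The state is a dict: "time_s": time; "joints": joint angles; "qd": joint speeds; "tau": joint torques, N m; "tool_pos": TCP position; "tool_rot": TCP orientation; "contact_force": force on the tool from outside, world axes, zero at the start; "moment": the same for the moment, N m; "gripper_width": finger opening in m; "grasp_force": force on a finger pad.
Only numpy, scipy, OpenCV 4.12 (cv2) and the standard library are available. Lean on these libraries where they do the work, as an engineer would, in place of code of your own. Each camera call takes 0.05 s, during which the arm holds its last target. There are 200 camera calls.

TASK

The white storage jar is to be closed: take the wooden stirrer out of it and stand it, handle up, in the terracotta utensil crock, then put the wooden lid on the jar so that it sits level and fully seated on the rim. Lower the lid on gently rather than dropping it, keep the jar and the crock standing, and leave the two mugs and the red-capped jar where they are.

Things in the scene. Friction and masses are not known exactly. Their poses are not given: they have to be found in the camera images.
- jar: loose white ceramic storage jar, round, open at the top: 100 mm outer diameter, 100 mm high, wall 6 mm (mouth 88 mm wide), inner floor 6 mm up, about 0.7 kg. Origin at the centre of its underside, z up. It stands on the worktop to the left or the right, with the stirrer in it.
- jar_rim (a point): centre of the jar's mouth, level with the top of its rim, 100 mm above the jar's origin, z up
- crock: loose terracotta utensil crock, round, open and empty: 106 mm outer diameter, 100 mm high, wall 6 mm (mouth 94 mm wide), inner floor 6 mm up, about 0.9 kg. Origin at the centre of its underside, z up. It stands on the other side from the jar.
- crock_rim (a point): centre of the crock's mouth, level with the top of its rim, 100 mm above the crock's origin, z up
- stirrer: flat wooden stirrer, 200 mm long, 50 g: blade 34 wide (its y), 9 thick (x), 55 long, then a handle 14 wide (y), 10 thick (x) to the end. Origin at the middle of the blade's end edge, z along the handle, up when handle is up. It starts with the blade end mid-floor in the jar, leaning 0.38 rad on the rim, 100 mm showing above it; leans away from the robot, within 0.8 rad of world +x.
- stirrer_grip (a point): point on the axis of the stirrer's handle, 165 mm from the blade's end and 35 mm from the handle's end: a good place to grip it, across its 14 mm width
- lid: jar's round dark wooden lid, 0.18 kg, right way up on the worktop between jar and crock: flange 102 mm across, 8 thick; below it a plug 80 across, 8 deep, 4 mm play all round in the mouth; above it a straight round knob 26 across, 30 high. Origin at the centre of the plug's underside, z up; knob from z = 16 to 46 mm. Seated, the flange rests on the rim, origin 8 mm below jar_rim.
- mug_green: loose green mug, 82 mm across, 85 mm high, handle at its +y; bystander beyond the work on the right. Origin at the centre of its underside.
- mug_yellow: loose yellow mug, 82 mm across, 85 mm high, handle at its +y; bystander beyond the work on the left. Origin at the centre of its underside.
- pasta_jar: loose closed glass jar with a red cap, 90 mm across, 150 mm high; bystander at the left near the robot. Origin at the centre of its underside.
Mind the look-alikes: they are no part of the job. Of the things like the crock, leave any that is black or blue; of the rest the smaller one is meant.

How it is judged:
On the way:
1. the stirrer stands in the crock, handle up (horizontal distance between stirrer and crock below 0.05 m and z of stirrer in the frame of crock below 0.03 m and angle between stirrer's own z axis and vertical below 0.9 rad and contact force between stirrer and the fingers below 0.1 N), for 0.2 s.
At the end, for the whole second after the job is handed in: Stirrer at rest in the crock, handle up (tilt < 0.9 rad), blade end < 30 mm above the crock's underside. Lid at rest, origin 6-11 mm below jar_rim and < 6 mm off its centre, tilt < 0.04 rad. Jar and crock upright on the worktop (tilt < 0.04 rad) (horizontal distance between stirrer and crock below 0.05 m and z of stirrer in the frame of crock below 0.03 m and angle between stirrer's own z axis and vertical below 0.9 rad and horizontal distance between lid and jar_rim below 0.006 m and z of lid in the frame of jar_rim between -0.011 and -0.006 m and angle between each of lid, jar, crock's own z axis and vertical below 0.04 rad and height (world z) of each of jar, crock below 0.005 m and linear speed of each of lid, stirrer below 0.02 m/s); the robot touches nothing.
It fails at once if the lid is dropped onto the jar (faster than 0.5 m/s within 20 mm of the middle of its mouth) (distance between lid and jar_rim below 0.02 m and linear speed of lid above 0.5 m/s).
It fails at once if the jar or the crock is tipped by more than 0.5 rad (angle between any of jar, crock's own z axis and vertical above 0.5 rad).
It fails at once if a mug or the red-capped jar is moved by more than 25 mm (distance of any of mug_green, mug_yellow, pasta_jar from where it was at the start of the episode above 0.025 m).
It also fails if it takes over 67 s, if anything falls off the work surface, if the arm or the gripper's body presses on something with over 40 N, if the wrist force passes 120 N, or if a joint passes its speed limit or range.

## Working session

There is one attempt and no reset: what is moved stays moved. The work goes in short steps, each a Python script; the robot and the scene stay as the last script left them, time stands still between calls to the robot, and variables do not carry over. Pictures are saved under pics/ and viewed, at most 10 in all, crops included, and the job is handed in when it is done.

```bash
mkdir -p pics; cat > h.py <<'E'
import numpy as np, cv2
from bench import r
def cloud(f):
    d=f["range_z"]; v,u=np.mgrid[:d.shape[0],:d.shape[1]]
    p=np.stack([(u-f["cx"])/f["fx"]*d,(v-f["cy"])/f["fy"]*d,d],-1)
    V=f["view"]; w=(p-V[:3,3])@V[:3,:3]; w[d==0]=np.nan
    return w
E
python3 - <<'E'
from h import *
for n in("top","side"):
    f=r.grab_frame(n); cv2.imwrite(f"pics/{n}0.png",f["color"][...,::-1]); np.savez(f"{n}0.npz",**f)
    print(n,f["fx"],f["cx"],f["cy"],f["view"].round(3).tolist())
s=r.sense();print(s["tool_rot"],s["time_s"])
E
```

```text
top 432.7500445453302 269.47013534426696 204.73179549359324 [[-0.004, -1.0, -0.022, 0.003], [-0.984, 0.008, -0.18, 0.542], [0.18, 0.021, -0.983, 1.051], [0.0, 0.0, 0.0, 1.0]]
side 418.54943113698494 281.9282816543221 206.77678800958938 [[-0.752, 0.659, 0.009, 0.414], [0.592, 0.682, -0.429, -0.239], [-0.289, -0.317, -0.903, 1.255], [0.0, 0.0, 0.0, 1.0]]
[ 9.86679552e-01  1.62674109e-01 -1.82187012e-04 -7.49817489e-04] 0.1
```

View pics/top0.png

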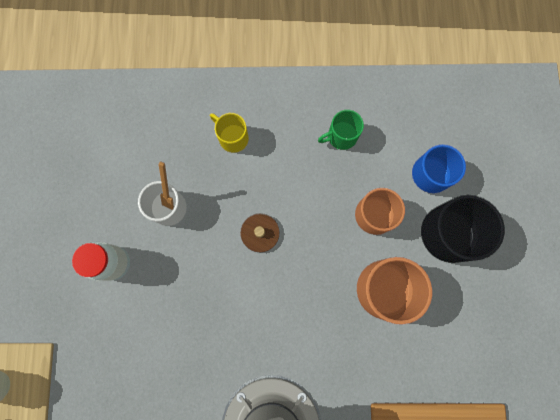

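View pics/side0.png

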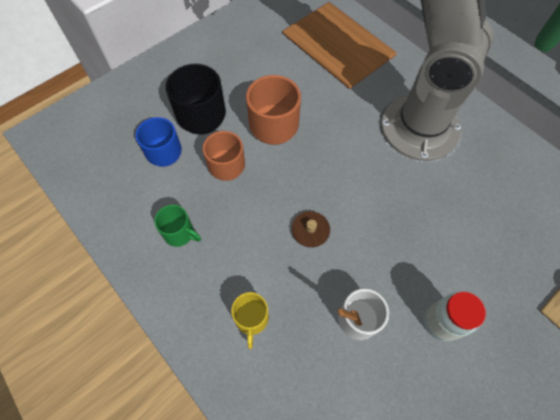

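The top view shows the jar at about (160,203), with the stirrer running from its handle tip at (163,163) to about (167,200). The lid is at (260,232), with its knob at (259,231), and the small terracotta crock is at (381,211). In the side view the jar is at (365,313), the stirrer at (350,316), the lid at (310,228) and the crock at (224,155). The large terracotta, black and blue pots are decoys.

```bash
cat >> h.py <<'E'
def circ(p):
    A=np.c_[p[:,:2],np.ones(len(p))]; s=np.linalg.lstsq(A,(p[:,:2]**2).sum(1),rcond=None)[0]
    c=s[:2]/2; return c,np.sqrt(s[2]+c@c)
def ray(f,u,v):
    V=f["view"];R=V[:3,:3]; d=R.T@np.array([(u-f["cx"])/f["fx"],(v-f["cy"])/f["fy"],1]); return -R.T@V[:3,3],d
def onplane(f,u,v,z):
    o,d=ray(f,u,v); return o+d*(z-o[2])/d[2]
def tri(fa,a,fb,b):
    o1,d1=ray(fa,*a);o2,d2=ray(fb,*b); t=np.linalg.lstsq(np.c_[d1,-d2],o2-o1,rcond=None)[0]
    p,q=o1+t[0]*d1,o2+t[1]*d2; return (p+q)/2,np.linalg.norm(p-q)
E
cat > m.py <<'E'
from h import *
import sys
k=sys.argv[1]
roi={"top":dict(jar=(130,140,195,235),lid=(235,205,290,260),crock=(350,180,412,242)),
     "side":dict(jar=(330,280,400,350),lid=(285,205,338,253),crock=(195,125,252,186))}
F={}
for n in("top","side"):
    f=dict(np.load(f"{n}{k}.npz")) ; F[n]=f; W=cloud(f)
    hsv=cv2.cvtColor(f["color"],cv2.COLOR_RGB2HSV); H,S,Vv=[hsv[...,i].astype(int) for i in range(3)]
    for o,(a,b,c,d) in roi[n].items():
        m=np.zeros(H.shape,bool);m[b:d,a:c]=1
        z=W[...,2]
        red=(H<20)&(S>90)
        if o=="jar":
            q=W[m&~red&(z>.085)&(z<.125)]; st=m&red&(z>.08); p=W[st]
            print(n,"jar rim z",np.percentile(q[:,2],[10,50,90]).round(4),circ(q),len(q))
            ctr=p.mean(0); dr=np.linalg.svd(p-ctr)[2][0]; dr*=np.sign(dr[2]); e=(p-ctr)@dr
            print(n,"stir n",len(p),"ctr",ctr.round(4),"dir",dr.round(3),"ends",(ctr+dr*np.percentile(e,2)).round(4),(ctr+dr*np.percentile(e,98)).round(4), "tilt",np.arccos(dr[2]))
        elif o=="crock":
            q=W[m&red&(z>.09)]; print(n,"crock z",np.percentile(q[:,2],[10,50,90]).round(4),circ(q),len(q))
        else:
            q=W[m&red&(z<.03)&(z>.008)]; ctr2,rad=cv2.minEnclosingCircle(q[:,:2].astype(np.float32))
            print(n,"flange z",np.percentile(q[:,2],[10,50,90]).round(4),np.round(ctr2,4),rad,len(q))
            kn=W[m&(z>.035)&(z<.06)]; c3,r3=cv2.minEnclosingCircle(kn[:,:2].astype(np.float32)); print(n,"knob",np.median(kn,0).round(4),np.round(c3,4),r3,len(kn))
            lm=m&red; cs,_=cv2.findContours(lm.astype(np.uint8),0,1); E=cv2.fitEllipse(max(cs,key=cv2.contourArea)); print("  ell",np.round(E[0],1),np.round(E[1],1),onplane(f,*E[0],.014).round(4))
    for nm,pt in dict(jar=None).items(): pass
E
python3 m.py 0
```

```text
top jar rim z [0.0885 0.099  0.1024] (array([0.54543033, 0.27084215]), np.float64(0.04655953398239141)) 414
top stir n 167 ctr [0.592  0.2486 0.1452] dir [ 0.343 -0.152  0.927] ends [0.5693 0.2586 0.0839] [0.6105 0.2404 0.1952] tilt 0.3845166873596213
top flange z [0.0137 0.0163 0.019 ] [0.4756 0.0271] 0.049819353967905045 1052
top knob [0.4756 0.027  0.0463] [0.476  0.0272] 0.012919364497065544 86
  ell [259.6 232.6] [37.  37.5] [0.4753 0.027  0.014 ]
top crock z [0.0943 0.0994 0.1022] (array([ 0.52087446, -0.27195638]), np.float64(0.04954403099282713)) 386
side jar rim z [0.0895 0.0991 0.1019] (array([0.54692578, 0.27226135]), np.float64(0.046631208089360124)) 481
side stir n 105 ctr [0.597  0.2514 0.1533] dir [ 0.349 -0.171  0.922] ends [0.5712 0.264  0.0852] [0.613  0.2436 0.1954] tilt 0.39886385886760367
side flange z [0.0135 0.0159 0.0184] [0.4772 0.028 ] 0.04972466453909874 912
side knob [0.4779 0.0287 0.0454] [0.4763 0.0277] 0.01317139808088541 84
  ell [310.3 228.8] [33.6 36.5] [0.477  0.0287 0.014 ]
side crock z [0.0921 0.0982 0.1013] (array([ 0.52257636, -0.27130468]), np.float64(0.04968002755258024)) 367
```

Both views agree to about 2 mm: jar (0.546, 0.2715), crock (0.522, -0.272) and lid (0.4765, 0.0275). I'll grasp the stirrer along its own axis.

```bash
cat >> h.py <<'E'
from scipy.spatial.transform import Rotation as Ro
def pose(g,zt,yt):
    "TCP position, quaternion for grasp point g, tool z zt, closing line yt"
    z=np.array(zt,float);z/=np.linalg.norm(z);y=np.array(yt,float);y-=z*(y@z);y/=np.linalg.norm(y)
    return np.array(g)+z*r.hold_point_z, Ro.from_matrix(np.c_[np.cross(y,z),y,z]).as_quat()
E
cat > a.py <<'E'
from h import *
az=-.435;t=.385
d=np.array([np.sin(t)*np.cos(az),np.sin(t)*np.sin(az),np.cos(t)])
b=np.array([.546,.2715,.006]); g=b+.165*d; u=np.array([-np.sin(az),np.cos(az),0])
print("grip",g.round(4),"dir",d.round(3))
for s in(1,-1):
    for nm,(p,q) in dict(pre=pose(g+.09*d,-d,s*u),gr=pose(g,-d,s*u),up=pose(g+.12*d,-d,s*u),
         ver=pose([.546,.2,.305],[0,0,-1],s*u),cr=pose([.522,-.2716,.305],[0,0,-1],s*u),crl=pose([.522,-.2716,.173],[0,0,-1],s*u)).items():
        j=r.solve_ik(p,q); print(s,nm,None if j is None else np.round(j,2))
E
python3 a.py
```

```text
grip [0.6022 0.2454 0.1589] dir [ 0.341 -0.158  0.927]
1 pre [ 0.15  0.78 -0.85  1.29  0.23  1.5   0.5 ]
1 gr [ 0.13  0.81 -0.81  1.43  0.24  1.32  0.49]
1 up [ 0.15  0.78 -0.87  1.23  0.24  1.56  0.5 ]
1 ver [ 0.34  0.47 -1.08  1.66  0.43  1.28  0.31]
1 cr [ 0.83  0.34 -0.59  1.66  0.2   1.2   1.34]
1 crl [ 0.81  0.47 -0.58  1.8   0.31  0.96  1.25]
-1 pre [-0.08  0.68 -0.42  1.31 -0.04  1.45 -2.44]
-1 gr [-0.1   0.71 -0.41  1.45 -0.04  1.27 -2.44]
-1 up [-0.07  0.67 -0.42  1.25 -0.04  1.52 -2.44]
-1 ver [ 0.19  0.38 -0.84  1.67  0.3   1.23 -2.72]
-1 cr [ 0.4   0.28 -0.04  1.69  0.01  1.17 -1.64]
-1 crl [ 0.38  0.41 -0.    1.83  0.    0.9  -1.63]
```

```bash
cat > b.py <<'E'
from h import *
az=-.435;t=.385
d=np.array([np.sin(t)*np.cos(az),np.sin(t)*np.sin(az),np.cos(t)])
b=np.array([.546,.2715,.006]); g=b+.165*d; u=np.array([-np.sin(az),np.cos(az),0])
s=r.sense(); r.line_to(s["tool_pos"]+[0.1,0.1,.12],velocity=.3)
r.reach(*pose(g+.09*d,-d,u)); r.grip(.05)
hit=r.line_to(pose(g,-d,u)[0],velocity=.1,max_force=8)
r.grip(0.0,f_grip=15)
s=r.sense(); print(hit,s["time_s"],s["gripper_width"],s["grasp_force"],s["tool_pos"]-pose(g,-d,u)[0],s["contact_force"])
print(r.line_to(pose(g+.125*d,-d,u)[0],velocity=.12,max_force=15))
s=r.sense(); print(s["time_s"],s["gripper_width"],s["grasp_force"],s["contact_force"])
for n in("top","side"):
    f=r.grab_frame(n); cv2.imwrite(f"pics/{n}1.png",f["color"][...,::-1]); np.savez(f"{n}1.npz",**f)
cv2.imwrite("pics/both1.png",np.hstack([cv2.imread("pics/top1.png")[60:320,60:420],cv2.imread("pics/side1.png")[100:360,190:550]]))
E
python3 b.py
```

```text
False 6.2667 0.013909526547313167 15.000059008598328 [-1.07470247e-05 -8.57792501e-06 -3.93014135e-05] [ 0.71160988 -0.20178592  0.22714163]
False
7.4583 0.013598667661445367 14.999896734952927 [-0.02067594 -0.24485496 -0.83771441]
```

View pics/both1.png

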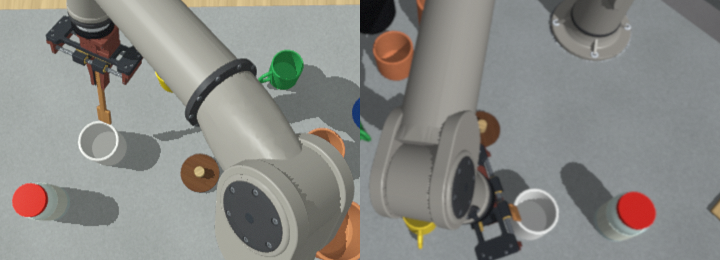

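The stirrer is held by its handle (left panel, (95,70) to (105,122)) and its blade is out of the jar, which is still upright at (98,142). Next I'll carry it to the crock.

```bash
cat > c.py <<'E'
from h import *
u=[.421,.907,0]; C=np.array([.522,-.2716])
s=r.sense(); r.line_to(s["tool_pos"]+[0,-.02,.05],velocity=.2)
p,q=pose([.56,.18,.325],[0,0,-1],u); r.reach(p,q)
p,q=pose([*C,.325],[0,0,-1],u); r.line_to(p,velocity=.25)
s=r.sense(); print(s["time_s"],s["gripper_width"],s["tool_pos"],(Ro.from_quat(s["tool_rot"]).as_matrix()).round(2).tolist())
for n in("top","side"):
    f=r.grab_frame(n); cv2.imwrite(f"pics/{n}2.png",f["color"][...,::-1]); np.savez(f"{n}2.npz",**f)
cv2.imwrite("pics/both2.png",np.hstack([cv2.imread("pics/top2.png")[80:340,200:560],cv2.imread("pics/side2.png")[60:320,90:450]]))
E
python3 c.py
```

```text
10.45 0.014200044596444488 [ 0.52240076 -0.27015529  0.30647831] [[-0.91, 0.42, 0.0], [0.42, 0.91, 0.0], [-0.0, 0.0, -1.0]]
```

View pics/both2.png

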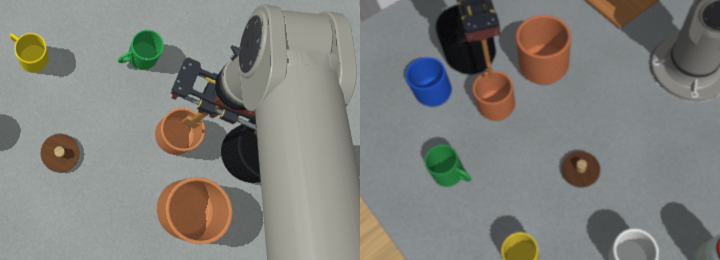

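The stirrer hangs over the crock mouth: blade at (190,123) in the left panel, crock at (180,130). Next I'll lower and release it.

```bash
cat > d.py <<'E'
from h import *
u=[.421,.907,0]; C=np.array([.522,-.2716])
print(r.line_to(pose([*C,.21],[0,0,-1],u)[0],velocity=.15,max_force=10))
print(r.line_to(pose([*C,.166],[0,0,-1],u)[0],velocity=.05,max_force=3))
s=r.sense(); print(s["time_s"],s["gripper_width"],s["tool_pos"],s["contact_force"])
r.grip(.05); r.wait(.4)
r.line_to(s["tool_pos"]+[0,0,.14],velocity=.2)
p,q=pose([.4765,.0275,.16],[0,0,-1],[0,1,0]); r.reach(p+[0,0,.08],q)
j=r.sense();print(j["time_s"],j["joints"].round(2))
for n in("top","side"):
    f=r.grab_frame(n); cv2.imwrite(f"pics/{n}3.png",f["color"][...,::-1]); np.savez(f"{n}3.npz",**f)
cv2.imwrite("pics/both3.png",np.hstack([cv2.imread("pics/top3.png")[80:340,100:460],cv2.imread("pics/side3.png")[100:360,150:510]]))
E
python3 d.py; sed 's/^    for nm.*//' m.py>m2.py; python3 m2.py 3
```

```text
False
True
12.225 0.01374770515141682 [ 0.521528   -0.27149621  0.15028989] [1.09781594 0.02212219 0.87030708]
15.3917 [ 0.71  0.31 -1.05  1.96  0.31  1.04  1.09]
top jar rim z [0.0894 0.0987 0.1018] (array([0.54600519, 0.27012196]), np.float64(0.046621109548731866)) 420m2.py:17: RuntimeWarning: Mean of empty slice.
  ctr=p.mean(0); dr=np.linalg.svd(p-ctr)[2][0]; dr*=np.sign(dr[2]); e=(p-ctr)@dr
  ret = um.true_divide(
Traceback (most recent call last):
  File "m2.py", line 18, in <module>
    print(n,"stir n",len(p),"ctr",ctr.round(4),"dir",dr.round(3),"ends",(ctr+dr*np.percentile(e,2)).round(4),(ctr+dr*np.percentile(e,98)).round(4), "tilt",np.arccos(dr[2]))
                                                                                ~~~~~~~~~~~~~^^^^^
IndexError: index -1 is out of bounds for axis 0 with size 0
```

View pics/both3.png

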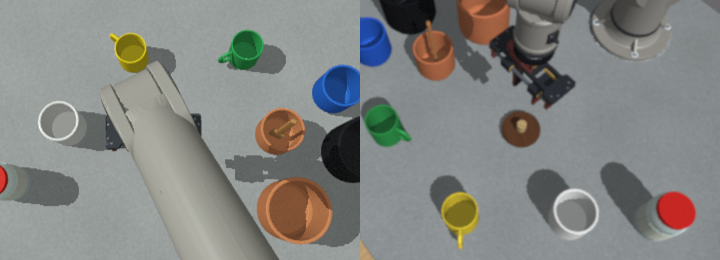

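The stirrer leans in the crock, handle up (left panel around (285,128)). The jar, at about (575,213) in the right panel, is standing and empty. Next I'll pick up the lid.

```bash
cat > e.py <<'E'
from h import *
for n,(a,b,c,d) in dict(top=(130,140,195,235),side=(330,280,400,350)).items():
    f=dict(np.load(f"{n}3.npz")); W=cloud(f); m=np.zeros(W.shape[:2],bool); m[b:d,a:c]=1
    q=W[m&(W[...,2]>.094)&(W[...,2]<.108)]; print(n,"rim",np.median(q[:,2]),circ(q),cv2.minEnclosingCircle(q[:,:2].astype(np.float32)))
L=[.4765,.0277]
p,q=pose([*L,.039],[0,0,-1],[0,1,0])
print(r.line_to(p,velocity=.15,max_force=8)); r.grip(0.0,f_grip=30)
s=r.sense(); print(s["time_s"],s["gripper_width"],s["grasp_force"],s["tool_pos"],s["contact_force"])
r.line_to(p+[0,0,.14],velocity=.15)
for n in("top","side"):
    f=r.grab_frame(n); cv2.imwrite(f"pics/{n}4.png",f["color"][...,::-1]); np.savez(f"{n}4.npz",**f)
s=r.sense(); print(s["time_s"],s["gripper_width"],s["grasp_force"],s["tool_pos"],s["contact_force"])
cv2.imwrite("pics/both4.png",np.hstack([cv2.imread("pics/top4.png")[80:340,100:460],cv2.imread("pics/side4.png")[100:360,150:510]]))
E
python3 e.py
```

```text
top rim 0.09936232742538254 (array([0.54624721, 0.27068737]), np.float64(0.04670583841402159)) ((0.5466184616088867, 0.2704029381275177), 0.05056290701031685)
side rim 0.09973376142472747 (array([0.54663646, 0.27161946]), np.float64(0.04671735821283612)) ((0.5464817881584167, 0.2711581587791443), 0.05022478103637695)
False
17.4917 0.025482133208402508 30.000815391540527 [0.47670153 0.0277738  0.02055661] [-0.66504645 -0.22323986  3.5497862 ]
18.675 0.0255261721222789 29.999590516090393 [0.47579963 0.02758672 0.15933996] [-0.08801888  0.05465225 -1.9813507 ]
```

View pics/both4.png

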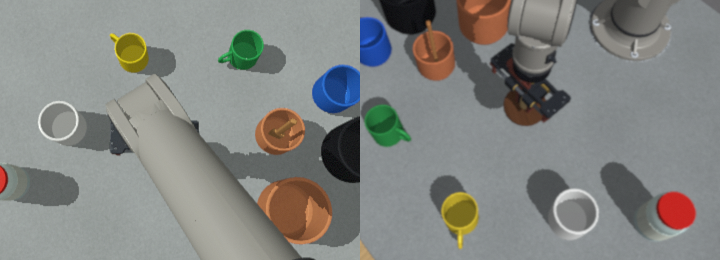

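The lid is held level in the gripper (right panel (525,110)), and the 2 N wrist load matches its weight. Next I'll carry it over the jar and lower it gently.

```bash
cat > f.py <<'E'
from h import *
J=[.5465,.271]
p=lambda z: pose([*J,z],[0,0,-1],[0,1,0])[0]
r.line_to(p(.185),velocity=.2); r.wait(.3)
f=r.grab_frame("side"); cv2.imwrite("pics/s5.png",f["color"][240:390,270:470,::-1].repeat(3,0).repeat(3,1))
W=cloud(f); hsv=cv2.cvtColor(f["color"],cv2.COLOR_RGB2HSV); z=W[...,2]
m=(z>.125)&(z<.17)&(abs(W[...,0]-J[0])<.07)&(abs(W[...,1]-J[1])<.07)&(hsv[...,0]<20)&(hsv[...,1]>90)
q=W[m]; print(len(q),cv2.minEnclosingCircle(q[:,:2].astype(np.float32)),np.median(q[:,2]))
print(r.line_to(p(.142),velocity=.1,max_force=6)); 
h=r.line_to(p(.127),velocity=.02,max_force=4); r.wait(.3); s=r.sense()
print(h,s["time_s"],s["tool_pos"],"expect z",p(.131)[2],s["contact_force"])
E
python3 f.py
```

```text
757 ((0.5489280223846436, 0.27059048414230347), 0.04827677085995674) 0.16186377995366935
False
True 21.8833 [0.54651938 0.27087985 0.11238487] expect z 0.11230000000000001 [0.90651829 0.77913122 5.15905902]
```

View pics/s5.png

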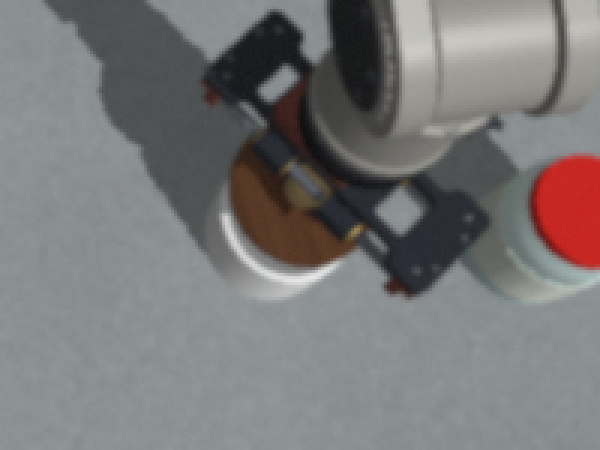

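Contact came within 0.1 mm of the expected seated height. The picture, taken just before lowering, shows the lid (300,200) level over the jar and clear of the red cap at (570,215). Next I'll release it and check.

```bash
cat > g.py <<'E'
from h import *
r.grip(.05); r.wait(.2); s=r.sense()
r.line_to(s["tool_pos"]+[0,0,.12],velocity=.12)
p,q=pose([.5,-.05,.3],[0,0,-1],[0,1,0]); r.line_to(p,velocity=.25); r.wait(.3)
B=(120,120,215,250),(310,260,420,370)
for n,(a,b,c,d) in zip(("top","side"),B):
    f=r.grab_frame(n); cv2.imwrite(f"pics/{n}6.png",f["color"][...,::-1]); W=cloud(f); z=W[...,2]
    hsv=cv2.cvtColor(f["color"],cv2.COLOR_RGB2HSV); m=np.zeros(z.shape,bool); m[b:d,a:c]=1
    m&=(hsv[...,0]<20)&(hsv[...,1]>90)
    x=W[m&(z>.09)&(z<.12)]
    if len(x)>50:
        A=np.c_[x[:,:2]-x[:,:2].mean(0),np.ones(len(x))]; print(n,len(x),cv2.minEnclosingCircle(x[:,:2].astype(np.float32)),"plane",np.linalg.lstsq(A,x[:,2],rcond=None)[0].round(4))
    k=W[(z>.125)&(z<.15)&(abs(W[...,0]-.5465)<.03)&(abs(W[...,1]-.271)<.03)]
    if len(k): print("knob",cv2.minEnclosingCircle(k[:,:2].astype(np.float32)),np.median(k[:,2]))
print(r.sense()["time_s"])
cv2.imwrite("pics/both6.png",np.hstack([cv2.imread("pics/top6.png")[80:340,100:460],cv2.imread("pics/side6.png")[100:360,150:510]]))
E
python3 g.py
```

```text
top 1161 ((0.5445541143417358, 0.26921677589416504), 0.05050525441765785) plane [-0.0009  0.0008  0.1083]
knob ((0.5459274053573608, 0.2688480019569397), 0.012869533151388168) 0.1380121093815436
side 1425 ((0.5466241240501404, 0.2703299820423126), 0.04942575842142105) plane [ 0.0036 -0.0006  0.1083]
knob ((0.5460712313652039, 0.2692372798919678), 0.012936294078826904) 0.13760753053997804
25.675
```

View pics/both6.png

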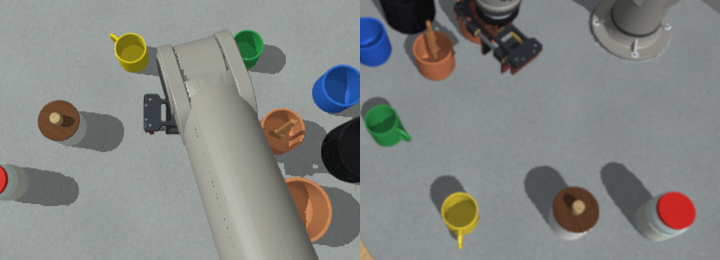

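The lid is level, with its flange top at 0.108 m and tilt under 0.004 rad, and centred within 2 mm (left panel (58,121)). The stirrer is in the crock (280,130), and the mugs and red-capped jar haven't moved.

```bash
python3 -c "
from bench import r
print(r.job_done())"
```

```text
the job is handed in; nothing more can be done
None
```

The job is handed in at about 26 s on the robot's clock: the stirrer stands handle up in the small terracotta crock and the lid sits level and seated on the jar; the hand-in call returned no verdict.

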